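# Lock the sample cell in its holder

### The arm

A 6-joint arm with a two-finger parallel gripper is mounted at the origin on the work surface. World frame = base frame: x ahead of the robot, y to its left, z up, the work surface at z = 0. Lengths are in m, angles in rad, forces in N, time in s.
With the tool pointing down it reaches from about 0.275 to 0.975 m from the base axis. Payload 8.4 kg.
Tool frame: the origin (TCP) lies on the front face of the gripper's body, between the roots of the fingers; the fingertips stand 88 mm ahead of it and the grasp point (between the pads) lies 69 mm ahead of it; z points along the fingers, x is the direction in which the jaws open and shut, and the axes are right-handed (so a half turn about z gives the same grasp; the last joint's range is limited). The gripper opens to 92 mm and grips with 3 to 60 N. Pads are 20 mm wide; open, the fingers measure 128 mm over their backs; the gripper's body (75 mm by 189 mm) begins 69 mm behind the grasp point.
Start: joints at [1.311, 0.353, 1.633, -0, 1.155, -0.002], TCP at [0.159, 0.604, 0.303] pointing down, gripper open.
Joint ranges: [-2.63, 2.63], [-0.92, 2.1], [0.06, 2.66], [-1.3, 4.44], [0, 2.69], [-3.02, 3.02]. Speed limits (rad/s): [2.22, 2.22, 2.79, 3.14, 3.14, 3.14].

### API

Orientations are given as a unit quaternion [w, x, y, z].
In Python, from bench import robot gives the robot as it stands.
- The arm moves only by the tool servo_tool, never from a script. Its argument "deltas" is a list of rows, each a list of 2 entries, a list of its own where there are three numbers: the shift along the tool's x, y, z in mm, then the turn about the tool's z in rad. In form: [[[x, y, z], spin], ...]. A call has 1 to 5 rows; each row is the pose to reach, as a shift and turn from the pose measured when the call began, along the tool's axes at that moment; what a row does not reach only later rows make up. A row lasts 1/8 s, in which the tool goes at most 62.5 mm and 10.7 degrees, less where a joint would pass 70% of its speed; a pose out of reach is approached as far as the arm can. A call with a gripper value outside its range is refused whole. "jaw" is the opening, from -1 (shut) to 1 (fully open), set as the call begins (left out, the last holds). The fingers move at their own pace and stop on an object; "force" is the grip in N (left out, the last holds). Time passes only in rows, so rows that repeat a pose let the fingers close. It gives the time, the measured TCP pose, the force and the opening at its end, in the units of the state.
- robot.read_state(): the state, without advancing time (a new reading comes with each control period).
- robot.capture(name): name is "scene" or "top" or "wrist"; returns a dict with "color" (384x512x3 uint8, red, green, blue), "K" (3x3 intrinsics, pixels), "cam_to_world" (4x4, takes a point from camera to world coordinates). Camera axes: x right, y down, z forward; pixel columns grow to the right and rows downward; lengths in m; the calibration is good to about 2 mm. A picture is of the moment at which its call begins. There is no depth.
- robot.job_done(): hands the job in, once; it reports no verdict.
Trained networks look in a picture, given as the dict that the camera call returned (one of the last four; its "shot" number tells which), for a name from the list of things; names that differ only in an ending like _2 or _b are one class to them, and where a whole thing is asked for, a point or a joint stands for the part that bears it (a point fixed in the world has none). Each returns a list of dicts, best first, with "confidence" (0 to 1); they miss things now and then, are a little off and sometimes report something else, mostly with a low value. They report only what shows in the picture. A call takes as long as a camera call.
- robot.spot_in(picture, query): "point" ([x, y, z] in m, in the coordinates of the camera as it stood for that picture, good to about 4 mm: the middle of the surface that is visible of it).
The state is a dict: "time": time; "q": joint angles; "joint_vel": joint speeds; "effort": joint torques, N m; "tcp_pos": TCP position; "tcp_rot": TCP orientation; "wrist_force": force on the tool from outside, world axes, zero at the start; "wrist_torque": the same for the moment, N m; "grip_width": finger opening in m.
Only numpy, scipy, OpenCV 4.12 (cv2) and the standard library are available. Lean on these libraries where they do the work, as an engineer would, in place of code of your own. Each camera call takes 0.05 s, during which the arm holds its last target.

### The job

One of the two cell holders on the bench has a glass cell with a red stopper standing under its black ring. On that holder, push the sprung plunger down into its housing by its orange fin, slide the brass keeper fully home under the blue catch so that it traps the plunger down, then let go. Do not press down the plunger of the empty holder.

Things in the scene. Friction and masses are not known exactly. Their poses are not given: they have to be found in the camera images.
- full_fin (a point): Centre of the upright orange fin on the holder with the glass cell; with the plunger up it is 108 mm above the table. z is up. Fin: 14 mm thick (y), 36 mm wide (x), 40 mm tall, on a brass keeper plate (46 x 56 x 8 mm, top 20 mm below this point). Keeper and fin slide to +y and ride down with the plunger. A black ring lies 63 mm to +x. Nothing on the holder is higher than the fin.
- full_plunger (a joint): How far that holder's plunger, under the brass keeper, is pushed straight down, in m: 0 is up (sprung, its start), 0.022 the bottom stop. The push needed is about 2.5 N at the top and 9 N at the bottom. 0.014 or more lets the keeper under the catch; trapped, it rests at about 0.014.
- full_keeper (a joint): How far that holder's keeper has slid to the fin's +y, in m: starts at 0 to 0.006; 0.030 is the stop, fully home, its tongue 20 mm under the catch. Takes 1 to 3 N and stays where left. The blue catch begins 68 mm to +y of where the fin stands at 0; its lip is 74 to 96 mm above the table and stops the tongue at 0.010 unless the plunger is down.
- spare_plunger (a joint): The same plunger travel, in m, of the other holder, alike but with no cell under its ring: it must stay up (0).

How it is judged:
On the way, in this order (a step that is already met when the one before it is completed fails the run):
1. the loaded holder's plunger is pushed at least 13 mm down with its keeper still clear of the catch (value of joint full_plunger above 0.013 m and value of joint full_keeper below 0.014 m).
2. its keeper is slid under the catch (value of joint full_plunger above 0.011 m and value of joint full_keeper above 0.02 m), for 0.2 s.
At the end, for the whole second after the job is handed in: The fin is let go and the loaded holder's plunger stays at least 11 mm down, trapped at rest by its keeper, which has slid more than 20 mm (at least 10 mm of its tongue under the catch); the empty holder's plunger is up (within 6 mm) (all of step 2 and velocity of joint full_plunger between -0.01 and 0.01 m/s and velocity of joint full_keeper between -0.01 and 0.01 m/s and value of joint spare_plunger below 0.006 m); the robot touches nothing.
It fails at once if the empty holder's plunger is pressed more than 8 mm (value of joint spare_plunger above 0.008 m).
It also fails if it takes over 32 s, if anything falls off the work surface, if the arm or the gripper's body presses on something with over 40 N, if the wrist force passes 120 N, or if a joint passes its speed limit or range.

## Working session

There is one attempt and no reset: what is moved stays moved. The work goes in short steps, Python scripts to look and compute and a tool call to move; the robot and the scene stay as the last step left them, time stands still between calls to the robot, and variables do not carry over. Pictures are saved under pics/ and viewed, and the job is handed in when it is done.

Besides the shell and the picture viewer there is one more tool, called after "Request:" in YAML: its name, and indented under it one key for each argument. servo_tool: Moves the arm, as the interface text tells. Its arguments: {"type":"object","properties":{"deltas":{"type":"array","items":{"type":"array"}},"jaw":{"type":"number"},"force":{"type":"number"}},"required":["deltas"]}

```bash
mkdir -p pics; cat > h.py <<'E'
import numpy as np, cv2
from bench import robot
def look(cam,tag,queries=("full_fin","full_plunger","full_keeper","spare_plunger")):
    p=robot.capture(cam); cv2.imwrite(f"pics/{tag}.png",cv2.cvtColor(p["color"],cv2.COLOR_RGB2BGR))
    T=np.array(p["cam_to_world"]);K=np.array(p["K"])
    for q in queries:
        for d in robot.spot_in(p,q)[:4]:
            c=np.array(d["point"]); w=T[:3,:3]@c+T[:3,3]; uv=K@c; uv=uv[:2]/uv[2]
            print(cam,q,round(d["confidence"],2),w.round(4),uv.round())
    return p
E
python3 - <<'E'
from h import *
look("scene","s0",("full_fin","spare_plunger"));look("top","t0",("full_fin","spare_plunger"))
print(robot.read_state())
E
```

```text
scene full_fin 0.79 [ 0.4769 -0.171   0.0898] [198. 167.]
scene spare_plunger 0.89 [0.5505 0.1458 0.0866] [357. 241.]
top full_fin 0.91 [ 0.4744 -0.1736  0.0883] [339. 218.]
top spare_plunger 0.71 [0.5383 0.1422 0.0842] [167. 188.]
{'time': 0.3, 'q': array([ 1.31060316e+00,  3.53267152e-01,  1.63363136e+00, -2.84622447e-06,
        1.15520320e+00, -2.43285707e-03]), 'joint_vel': array([ 3.95286557e-04, -1.89910327e-03, -2.05407424e-03, -7.11956611e-04,
        1.91896160e-03, -9.41704721e-05]), 'effort': array([ 1.75090969e-05, -5.93204355e+01, -3.34034336e+01,  6.95984694e-02,
        2.04034313e-02, -3.87836894e-05]), 'tcp_pos': array([0.1593126 , 0.6042335 , 0.30241688]), 'tcp_rot': array([ 1.55898449e-04,  7.92121931e-01,  6.10362828e-01, -2.01205146e-04]), 'wrist_force': array([-0.19693589,  0.39262964,  0.50960876]), 'wrist_torque': array([0.00225713, 0.02332616, 0.03540353]), 'grip_width': 0.09189195682928661}
```

View pics/s0.png

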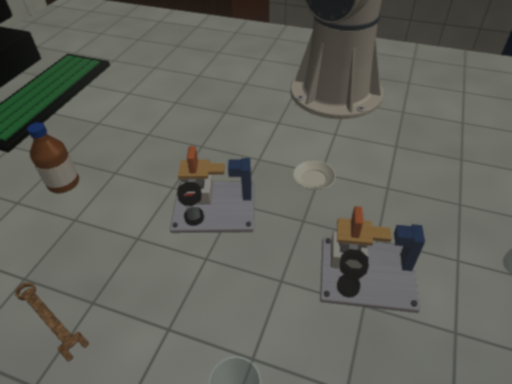

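View pics/t0.png

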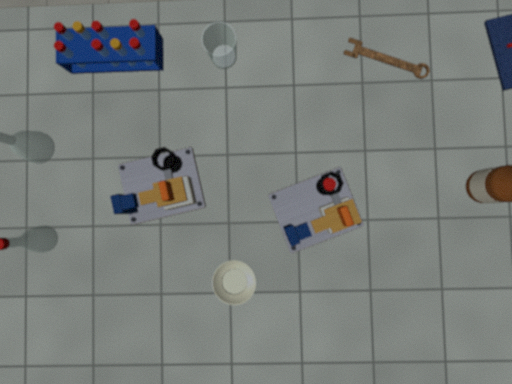

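```bash
python3 - <<'E'
import cv2,numpy as np
a=cv2.imread('pics/t0.png');s=cv2.imread('pics/s0.png')
f=lambda i,x,y,w,h:cv2.resize(i[y:y+h,x:x+w],(400,400*h//w),interpolation=cv2.INTER_CUBIC)
r1=np.hstack([f(a,100,140,110,85),f(a,262,160,110,85)])
r2=np.hstack([f(s,310,200,115,110*85//115),f(s,155,140,115,110*85//115)])
h=min(r1.shape[0],300);cv2.imwrite('pics/z0.png',np.vstack([r1[:300],r2[:300]]))
E
```

```text
(no output)
```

View pics/z0.png

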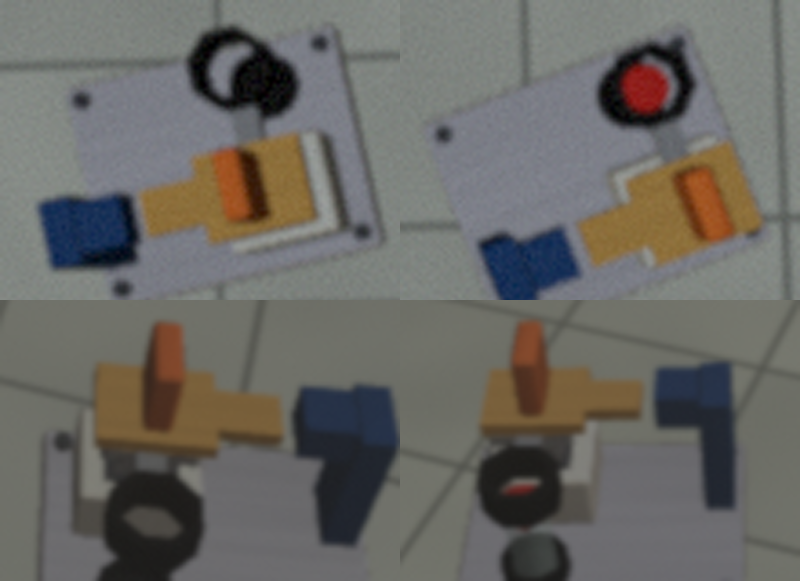

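```bash
cat >> h.py <<'E'
from scipy.spatial.transform import Rotation as Ro
def ray(p,uv,z):
    T=np.array(p["cam_to_world"]);K=np.array(p["K"])
    d=T[:3,:3]@np.linalg.inv(K)@np.array([uv[0],uv[1],1.]);o=T[:3,3]
    return o+d*(z-o[2])/d[2]
def go(target,yawx):
    s=robot.read_state(); q=s["tcp_rot"]; R=Ro.from_quat([q[1],q[2],q[3],q[0]]).as_matrix()
    d=R.T@(np.array(target)-s["tcp_pos"])*1000
    a=np.arctan2(R[1,0],R[0,0]); sp=-((yawx-a+np.pi/2)%np.pi-np.pi/2)
    print("t",round(s["time"],2),"tcp",s["tcp_pos"].round(4),"delta mm",d.round(1),"spin",round(sp,3),"F",s["wrist_force"].round(1),"w",round(s["grip_width"],4),"q6",s["q"][5].round(2))
E
python3 - <<'E'
from h import *
p=robot.capture("top");im=p["color"];print(np.array(p["cam_to_world"])[:3,3])
hsv=cv2.cvtColor(im,cv2.COLOR_RGB2HSV)
roi=np.zeros(hsv.shape[:2],np.uint8);roi[160:255,262:370]=1
def pts(lo,hi,z):
    m=cv2.inRange(hsv,lo,hi)*roi; n,l,st,c=cv2.connectedComponentsWithStats(m)
    k=1+np.argmax(st[1:,4]); ys,xs=np.where(l==k)
    P=np.array([ray(p,(x,y),z)[:2] for x,y in zip(xs,ys)]); 
    r=cv2.minAreaRect((P*1000).astype(np.float32)); print(len(P),P.mean(0).round(4),r); 
pts((3,180,120),(13,255,255),0.128)
pts((14,90,60),(24,255,255),0.088)
pts((100,120,20),(125,255,255),0.1)
# base plate corners hand pick
a=ray(p,(273+0,194),0.01);b=ray(p,(340,168),0.01);print("edge",a,b,np.degrees(np.arctan2(*(a-b)[[1,0]])))
for ang in (105,111,115): go([0.475,-0.173,0.30],np.radians(ang))
E
```

```text
[ 0.48887993 -0.04726587  0.78220372]
149 [ 0.4786 -0.1786] ((478.3875732421875, -178.47955322265625), (32.90727615356445, 13.631379127502441), 18.3480224609375)
759 [ 0.4748 -0.1676] ((473.9798583984375, -165.74505615234375), (45.48457336425781, 85.73737335205078), 17.79615020751953)
344 [ 0.4495 -0.0952] ((450.74053955078125, -97.03880310058594), (35.328460693359375, 39.76150894165039), 21.61305809020996)
edge [ 0.52463228 -0.05563739  0.01      ] [ 0.57402005 -0.19357518  0.01      ] 109.69958915216843
t 0.35 tcp [0.1593 0.6043 0.3025] delta mm [-671.1  503.4    2.7] spin -0.52 F [-0.3  0.2 -0.1] w 0.0922 q6 -0.0
t 0.35 tcp [0.1593 0.6043 0.3025] delta mm [-671.1  503.4    2.7] spin -0.624 F [-0.3  0.2 -0.1] w 0.0922 q6 -0.0
t 0.35 tcp [0.1593 0.6043 0.3025] delta mm [-671.1  503.4    2.7] spin -0.694 F [-0.3  0.2 -0.1] w 0.0922 q6 -0.0
```

Request:
servo_tool:
  deltas:
    - [[-45,34,0],-0.1]
    - [[-95,71,0],-0.25]
    - [[-145,108,0],-0.4]
    - [[-195,146,0],-0.55]
    - [[-245,184,0],-0.58]

```text
time: 0.98
tcp_pos: [0.2749, 0.3193, 0.3028]
tcp_rot: [0.0, 0.583, 0.812, 0.0]
wrist_force: [1.6, 0.3, 1.1]
grip_width: 0.092
```

```bash
python3 -c "
from h import *
go([0.475,-0.173,0.28],np.radians(108.5))"
```

```text
t 0.97 tcp [0.2749 0.3193 0.3028] delta mm [-530.4   32.1   22.8] spin 0.003 F [1.6 0.3 1.1] w 0.092 q6 -1.04
```

Request:
servo_tool:
  deltas:
    - [[-60,4,0],0]
    - [[-120,7,0],0]
    - [[-180,11,5],0]
    - [[-240,15,10],0]
    - [[-300,18,15],0]

```text
time: 1.6
tcp_pos: [0.3886, 0.0389, 0.2882]
tcp_rot: [0.001, 0.583, 0.812, 0.001]
wrist_force: [0.9, 0.2, 0.1]
grip_width: 0.092
```

Request:
servo_tool:
  deltas:
    - [[-60,4,0],0]
    - [[-120,7,2],0]
    - [[-180,11,5],0]
    - [[-228,13,8],0]
    - [[-228,13,8],0]

```text
time: 2.22
tcp_pos: [0.4746, -0.1757, 0.28]
tcp_rot: [0.001, 0.584, 0.811, 0.001]
wrist_force: [-0.2, 0.3, 0.1]
grip_width: 0.0916
```

```bash
python3 -c "
from h import *
look('wrist','w1',('full_fin','full_keeper'))
go([0.475,-0.173,0.28],np.radians(108.5))"
```

```text
wrist full_fin 0.86 [ 0.4684 -0.1714  0.0836] [257. 187.]
t 2.38 tcp [ 0.4733 -0.1724  0.28  ] delta mm [-1.1  1.4  0. ] spin 0.002 F [0.5 0.7 0.6] w 0.0917 q6 -2.25
```

View pics/w1.png

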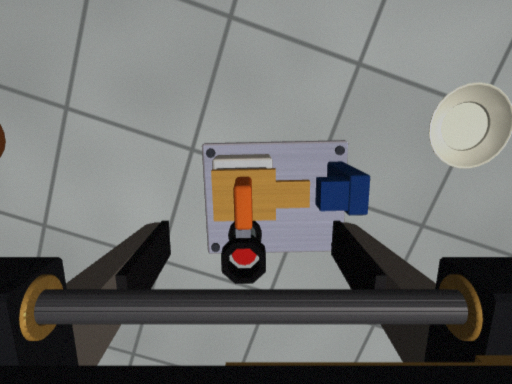

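```bash
python3 - <<'E'
from h import *
p=robot.capture("wrist");im=p["color"]
cv2.imwrite("pics/z1.png",cv2.resize(cv2.cvtColor(im,cv2.COLOR_RGB2BGR)[130:290,190:380],(760,640)[:2],interpolation=cv2.INTER_CUBIC)[:600])
print(np.array(p["cam_to_world"]).round(3))
hsv=cv2.cvtColor(im,cv2.COLOR_RGB2HSV)
for lo,hi,z,n in (((3,180,120),(13,255,255),.128,"fin"),((14,90,60),(24,255,255),.088,"brass"),((100,120,20),(125,255,255),.1,"blue")):
    m=cv2.inRange(hsv,lo,hi); k,l,st,c=cv2.connectedComponentsWithStats(m); k=1+np.argmax(st[1:,4])
    ys,xs=np.where(l==k); print(n,st[k]); P=np.array([ray(p,(x,y),z)[:2] for x,y in zip(xs,ys)])
    print(cv2.minAreaRect((P*1000).astype(np.float32)))
E
```

```text
[[-0.318  0.92   0.228  0.41 ]
 [ 0.948  0.308  0.078 -0.194]
 [ 0.002  0.241 -0.97   0.362]
 [ 0.     0.     0.     1.   ]]
fin [230 179  18  51 763]
((475.0713195800781, -181.37351989746094), (39.419578552246094, 13.039199829101562), 18.36468505859375)
brass [ 207  169   99   53 3416]
((473.4849853515625, -166.88121032714844), (47.31898880004883, 85.90866088867188), 18.498271942138672)
blue [ 312  163   53   52 2191]
((443.41790771484375, -104.3422622680664), (43.95337677001953, 44.16947937011719), 18.48186683654785)
```

View pics/z1.png

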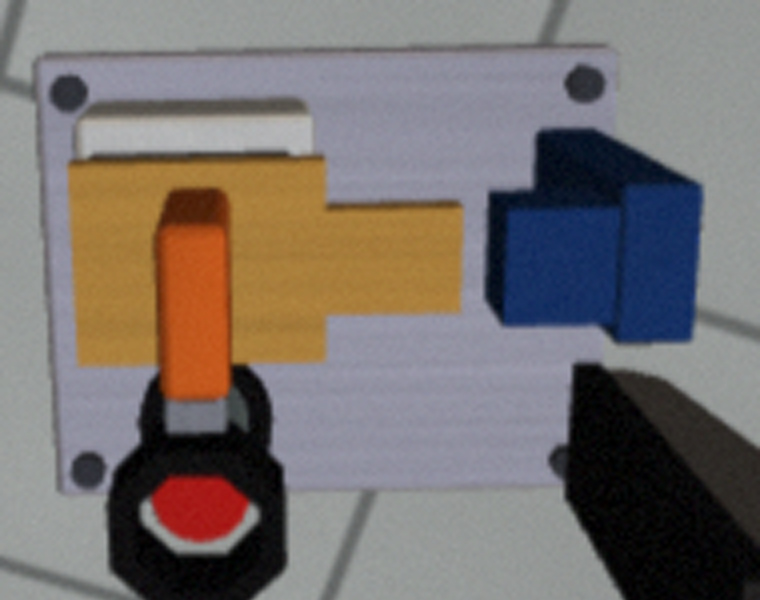

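```bash
python3 - <<'E'
from h import *
p=robot.capture("wrist")
c=ray(p,(238.9,207.9),.128);print(c)
for uv in((229.8,186.3),(247.5,186.3),(231,229.5),(247.5,229.5)):print(ray(p,uv,.128))
y=np.radians(108.45); u=np.array([np.cos(y),np.sin(y),0]);v=np.array([np.sin(y),-np.cos(y),0])
b=np.array([.4735,-.1669,.088]);print("fin rel to brass bbox along y,x",(c-b)@u,(c-b)@v)
go([c[0],c[1],0.28],y)
E
```

```text
[ 0.47764021 -0.17986146  0.128     ]
[ 0.46379152 -0.19154305  0.128     ]
[ 0.45957759 -0.17897864  0.128     ]
[ 0.49615239 -0.18026063  0.128     ]
[ 0.49209151 -0.16814262  0.128     ]
fin rel to brass bbox along y,x -0.013605527516393259 -0.00017459975039445618
t 2.48 tcp [ 0.4734 -0.1719  0.2803] delta mm [-8.9  1.5  0.3] spin 0.005 F [-0.1 -0.  -0. ] w 0.092 q6 -2.25
```

Request:
servo_tool:
  deltas:
    - [[-9,1.5,0],0.005]
    - [[-9,1.5,15],0.005]
    - [[-9,1.5,25],0.005]
    - [[-9,1.5,35],0.005]
    - [[-9,1.5,35],0.005]
  jaw: -0.13
  force: 25

```text
time: 3.1
tcp_pos: [0.4772, -0.1797, 0.2441]
tcp_rot: [-0.0, 0.585, 0.811, 0.001]
wrist_force: [0.3, 0.1, -0.4]
grip_width: 0.0444
```

```bash
python3 - <<'E'
from h import *
go([.4778,-.18,0.179],np.radians(108.45))
p=look('wrist','w2',())
E
```

```text
t 3.1 tcp [ 0.4772 -0.1797  0.2441] delta mm [-0.6  0.4 65.1] spin -0.0 F [ 0.3  0.1 -0.4] w 0.0444 q6 -2.26
```

View pics/w2.png

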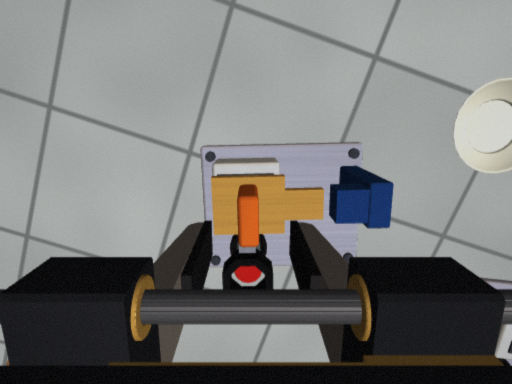

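Request:
servo_tool:
  deltas:
    - [[-0.5,0.5,20],0]
    - [[-0.5,0.5,40],0]
    - [[-0.5,0.5,56],0]
    - [[-0.5,0.5,64],0]
    - [[-0.5,0.5,64],0]

```text
time: 3.78
tcp_pos: [0.4782, -0.1801, 0.1805]
tcp_rot: [-0.0, 0.585, 0.811, 0.001]
wrist_force: [0.1, 0.4, -0.3]
grip_width: 0.0402
```

```bash
python3 - <<'E'
from h import *
go([.4778,-.18,0.179],np.radians(108.45))
p=look('wrist','w3',());look('scene','s3',())
a=cv2.imread('pics/w3.png');b=cv2.imread('pics/s3.png')[100:260,120:320]
cv2.imwrite('pics/m3.png',np.hstack([cv2.resize(a,(400,300)),cv2.resize(b,(375,300))]))
E
```

```text
t 3.77 tcp [ 0.4782 -0.1801  0.1805] delta mm [ 0.2 -0.3  1.5] spin -0.0 F [ 0.1  0.4 -0.3] w 0.0402 q6 -2.26
```

View pics/m3.png

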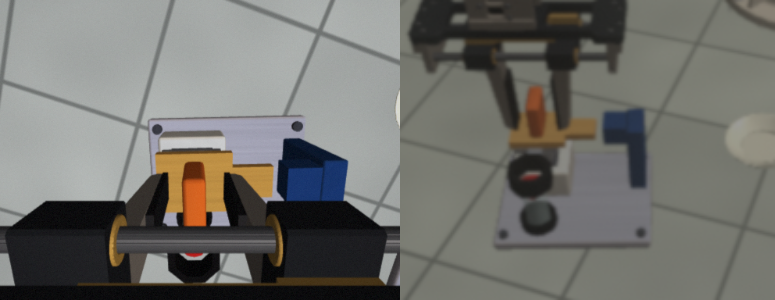

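Centred around the fin (wrist view: fin at col ~195 between fingers at ~165 and ~232); tips just over the plate. Close.

Request:
servo_tool:
  deltas:
    - [[0,0,1],0]
    - [[0,0,1],0]
    - [[0,0,1],0]
    - [[0,0,1],0]
    - [[0,0,1],0]
  jaw: -1
  force: 25

```text
time: 4.5
tcp_pos: [0.4787, -0.1803, 0.1804]
tcp_rot: [0.001, 0.585, 0.811, 0.001]
wrist_force: [1.2, -0.6, 2.9]
grip_width: 0.0139
```

Request:
servo_tool:
  deltas:
    - [[0,0,5],0]
    - [[0,0,10],0]
    - [[0,0,15],0]
    - [[0,0,19],0]
    - [[0,0,19],0]

```text
time: 5.12
tcp_pos: [0.4788, -0.1803, 0.1612]
tcp_rot: [0.001, 0.585, 0.811, 0.001]
wrist_force: [-2.1, 0.4, 8.8]
grip_width: 0.0138
```

```bash
python3 - <<'E'
from h import *
go([.4778,-.18,0.162],np.radians(108.45))
p=look('wrist','w4',());look('scene','s4',())
a=cv2.imread('pics/w4.png');b=cv2.imread('pics/s4.png')[100:260,120:320]
cv2.imwrite('pics/m4.png',np.hstack([cv2.resize(a,(400,300)),cv2.resize(b,(375,300))]))
E
```

```text
t 5.12 tcp [ 0.4788 -0.1803  0.1612] delta mm [ 0.6 -0.9 -0.8] spin 0.0 F [-2.1  0.4  8.8] w 0.0138 q6 -2.26
```

View pics/m4.png

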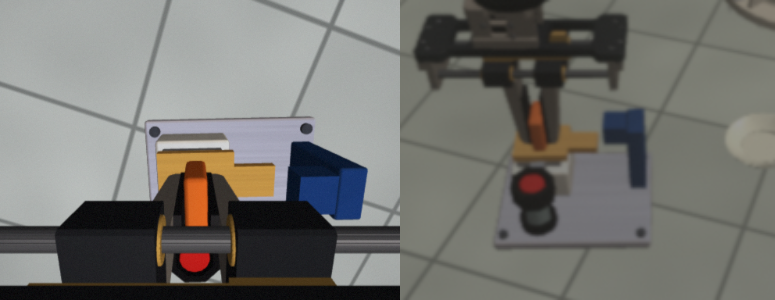

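Request:
servo_tool:
  deltas:
    - [[5,0,0],0]
    - [[10,0,0],0]
    - [[15,0,0],0]
    - [[20,0,0],0]
    - [[22,0,0],0]

```text
time: 5.85
tcp_pos: [0.4715, -0.1596, 0.1613]
tcp_rot: [0.0, 0.584, 0.811, 0.0]
wrist_force: [-3.5, -2.1, 8.1]
grip_width: 0.0138
```

Request:
servo_tool:
  deltas:
    - [[1.5,0,0],0]
    - [[3,0,0],0]
    - [[3,0,0],0]

```text
time: 6.22
tcp_pos: [0.4705, -0.1569, 0.1614]
tcp_rot: [0.001, 0.584, 0.812, 0.0]
wrist_force: [-3.2, -1.2, 8.4]
grip_width: 0.0138
```

```bash
python3 - <<'E'
from h import *
go([.4788,-.1803,0.1612],np.radians(108.45))
p=look('wrist','w5',());look('scene','s5',())
a=cv2.imread('pics/w5.png');b=cv2.imread('pics/s5.png')[100:260,120:320]
cv2.imwrite('pics/m5.png',np.hstack([cv2.resize(a,(400,300)),cv2.resize(b,(375,300))]))
E
```

```text
t 6.22 tcp [ 0.4705 -0.1569  0.1614] delta mm [-24.8   0.4   0.2] spin 0.001 F [-3.2 -1.2  8.4] w 0.0138 q6 -2.22
```

View pics/m5.png

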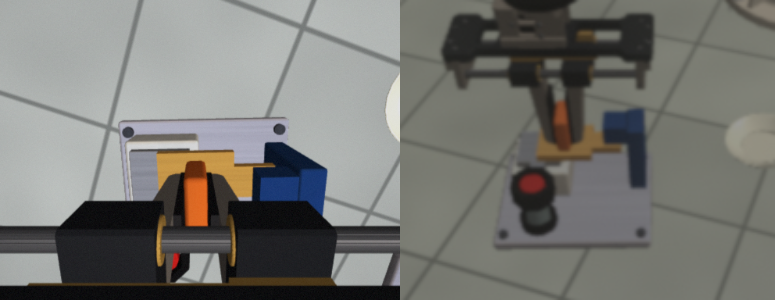

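Request:
servo_tool:
  deltas:
    - [[2,0,0],0]
    - [[3,0,0],0]
    - [[3,0,0],0]

```text
time: 6.7
tcp_pos: [0.4696, -0.1543, 0.1614]
tcp_rot: [0.001, 0.584, 0.812, -0.0]
wrist_force: [-1.5, -2.4, 8.5]
grip_width: 0.0137
```

Request:
servo_tool:
  deltas:
    - [[2,0,0],0]
    - [[3,0,0],0]
    - [[3,0,0],0]

```text
time: 7.08
tcp_pos: [0.4695, -0.1536, 0.162]
tcp_rot: [0.003, 0.583, 0.812, -0.001]
wrist_force: [-3.2, -15.2, 7.1]
grip_width: 0.014
```

Request:
servo_tool:
  deltas:
    - [[-1,0,0],0]
    - [[-1,0,-1],0]
    - [[-1,0,-1],0]
    - [[-1,0,-1],0]
  jaw: -0.42

```text
time: 7.58
tcp_pos: [0.4698, -0.1545, 0.1628]
tcp_rot: [0.003, 0.583, 0.812, -0.001]
wrist_force: [0.3, -1.2, 1.9]
grip_width: 0.0266
```

```bash
python3 - <<'E'
from h import *
go([.4788,-.1803,0.1612],np.radians(108.45))
p=look('wrist','w6',());look('scene','s6',())
a=cv2.imread('pics/w6.png');b=cv2.imread('pics/s6.png')[100:260,120:320]
cv2.imwrite('pics/m6.png',np.hstack([cv2.resize(a,(400,300)),cv2.resize(b,(375,300))]))
E
```

```text
t 7.58 tcp [ 0.4698 -0.1545  0.1628] delta mm [-27.3   0.3   1.7] spin 0.003 F [ 0.3 -1.2  1.9] w 0.0266 q6 -2.21
```

View pics/m6.png

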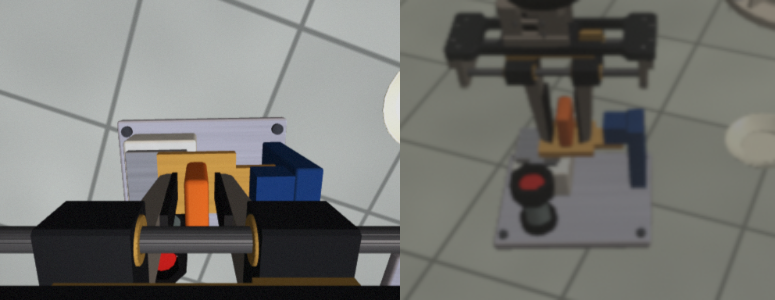

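Fingers are clear of the fin and the tongue is under the catch. Now straight up.

Request:
servo_tool:
  deltas:
    - [[0,0,-8],0]
    - [[0,0,-25],0]
    - [[0,0,-50],0]
    - [[0,0,-90],0]
    - [[0,0,-130],0]

```text
time: 8.3
tcp_pos: [0.4689, -0.1535, 0.2941]
tcp_rot: [0.002, 0.583, 0.812, -0.001]
wrist_force: [0.2, 0.2, -0.1]
grip_width: 0.0264
```

```bash
python3 - <<'E'
from h import *
go([.4788,-.1803,0.1612],np.radians(108.45))
p=look('wrist','w7',('full_fin',));look('scene','s7',('full_fin',))
a=cv2.imread('pics/w7.png');b=cv2.imread('pics/s7.png')[100:260,120:320]
cv2.imwrite('pics/m7.png',np.hstack([cv2.resize(a,(400,300)),cv2.resize(b,(375,300))]))
E
```

```text
t 8.3 tcp [ 0.4689 -0.1535  0.2941] delta mm [-27.9   0.7 133.1] spin 0.003 F [ 0.2  0.2 -0.1] w 0.0264 q6 -2.21
wrist full_fin 0.87 [ 0.463  -0.151   0.0724] [256. 181.]
scene full_fin 0.93 [ 0.4757 -0.1485  0.0749] [210. 175.]
```

View pics/m7.png

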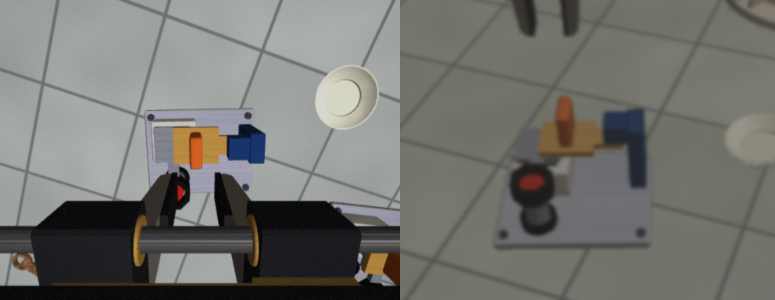

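Request:
servo_tool:
  deltas:
    - [[0,0,0],0]
    - [[0,0,0],0]
    - [[0,0,0],0]

```text
time: 8.88
tcp_pos: [0.4691, -0.1536, 0.2927]
tcp_rot: [0.003, 0.583, 0.812, -0.001]
wrist_force: [0.6, -0.3, 0.3]
grip_width: 0.0268
```

```bash
python3 - <<'E'
from h import *
look('top','t8',('full_fin','spare_plunger'));print(robot.read_state()["time"]); robot.job_done()
E
```

```text
top spare_plunger 0.75 [0.5351 0.1444 0.0849] [166. 189.]
9.025
the job is handed in; nothing more can be done
```

The loaded holder, the one at y ≈ -0.17 with the red stopper visible under its ring, now has its plunger trapped down by its keeper. I handed the job in at about 9.0 s.

- **What I did:** I gripped the orange fin and pushed it down about 19 mm, with the wrist force reading about 9 N. I slid the keeper about 28 mm to +y until it hit the stop at about 15 N, then opened the fingers and raised the tool clear.
- **Keeper and plunger:** After release the fin sits about 15 mm lower (scene camera) and about 24 mm further along +y (scene camera). The pictures show the tongue under the blue catch.
- **Robot clear:** The wrist force is near zero with the tool about 130 mm above the release height.
- **Empty holder:** I never touched it, and its detected height is unchanged (0.084 to 0.085 m).
- **Check that did not work:** The last top view did not report the loaded fin, probably because the gripper was in front of it. The loaded holder's final state therefore rests on the wrist and scene views taken just before.

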